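# Show the index mark to the camera with the inspection mirror

## Robot

A 6-joint arm with a two-finger parallel gripper is mounted at the origin on the work surface. World frame = base frame: x ahead of the robot, y to its left, z up, the work surface at z = 0. Lengths are in mm, angles in degrees, forces in N, time in s.
With the tool pointing down it reaches from about 350 to 850 mm from the base axis. Payload 8.1 kg.
Tool frame: the origin (TCP) lies midway between the tips of the shut fingers; the grasp point (between the pads) lies 19 mm behind it; z points along the fingers, y is the line along which they close (so a half turn about z gives the same grasp; the last joint's range is limited). The gripper opens to 85 mm and grips with 20 to 120 N. Pads are 22 mm wide; open, the fingers measure 114 mm over their backs; the gripper's body (76 mm by 85 mm) begins 54 mm behind the grasp point. The pads swing forward as they close: fully open they stand 13 mm farther back than shut.
Start: joints at [-78.862, 7.471, 85.268, -0, 87.261, -4.893], TCP at [165.718, -576.665, 231.292] pointing down, gripper open.
Joint ranges: [-169.43, 169.43], [-51.17, 129.36], [1.28, 143.12], [-76.62, 256.62], [0, 156.53], [-152.29, 152.29]. Speed limits (degrees/s): [136.94, 136.94, 159.86, 180, 180, 180].

## Interface

Orientations are given as [roll, pitch, yaw] about the fixed x, y, z axes, in that order (R = Rz(yaw) Ry(pitch) Rx(roll)).
In Python, from bench import r gives the robot as it stands.
- The arm moves only by the tool advance, called after "Call:" in YAML: its name, and indented under it one key for each argument. Schema: {"type":"object","properties":{"rows":{"type":"array","items":{"type":"array","items":{"type":"number"},"minItems":7,"maxItems":7},"minItems":1,"maxItems":8},"grip_n":{"type":"number"},"only":{"type":"string"},"quiet":{"type":"boolean"},"lines":{"type":"string"}},"required":["rows"],"additionalProperties":false}. rows is a list of rows, 1 to 8 of them, each of 7 numbers: a rotation vector rx, ry, rz in shares of 90 degrees (1.0 is 90 degrees), then dx, dy, dz in fractions of the full range, 1 being 500 mm, then the finger opening in mm; each row is the pose to reach, as a shift and turn from the pose commanded when the call began, along the tool's axes at that moment; what a row does not reach only later rows make up. A row lasts 1/8 s, in which the tool goes at most 62.5 mm and 10.7 degrees, less where a joint would pass 70% of its speed; a pose out of reach is approached as far as the arm can. The fingers move at their own pace and stop on an object; grip_n is the grip in N (left out, the last holds). Time passes only in rows, so rows that do not move let the fingers close. The tool returns the time, the measured TCP pose, the force, the opening and the grip force at its end. only (a regular expression) keeps the lines of the reply that match it, lines (a string "A,B") keeps lines A to B, and quiet returns only ok. Input that does not fit is refused with a message, and nothing moves.
- r.sense(): the state, without advancing time (a new reading comes with each control period).
- r.snapshot(name): name is "side" or "top" or "wrist"; returns a dict with "pixels" (480x640x3 uint8, blue, green, red), "fx", "fy", "cx", "cy" (pixels), "pose" (4x4, takes a point from camera to world coordinates). Camera axes: x right, y up, looking along -z (the intrinsics and any distortion apply to the point x, -y, -z); pixel columns grow to the right and rows downward; lengths in mm; the calibration is good to about 2 mm. A picture is of the moment at which its call begins. There is no depth.
- r.hand_in(): hands the job in; it is judged then, once.
The state is a dict: "time": time; "joint_pos": joint angles; "qd": joint speeds; "joint_efforts": joint torques, N m; "tool_pos": TCP position; "tcp_rot": TCP orientation; "ft_force": force on the tool from outside, world axes, zero at the start; "wrist_torque": the same for the moment, N m; "finger_gap": finger opening in mm; "grip_force": force on a finger pad.
Only numpy, scipy, OpenCV 4.12 (cv2) and the standard library are available. Lean on these libraries where they do the work, as an engineer would, in place of code of your own. Each camera call takes 0.05 s, during which the arm holds its last target. There are 200 camera calls.

## Task

Pull the inspection mirror straight up out of its charging dock, against the catch. Hold it upright at lens height with the middle of its glass above the centre of the white flange, turned so that the inspection camera, looking straight ahead, sees the raised cross of the pump reflected in the middle of the mirror. Keep the gripper closed on the handle and finish like that, holding the mirror still in the air; leave everything else on the bench where it is.

Things in the scene. Friction and masses are not known exactly. Their poses are not given: they have to be found in the camera images.
- mirror: Inspection mirror, rigid, 178 mm tall, about 180 g, upright in the dock. Origin: lower end of its plug; z up its axis, x out of the bright reflecting face (back is black), y along its width. From below, all on one axis: plug 30 mm long, 16 mm thick; 34 mm square collar 30 to 36 mm; stem; plate 6 mm thick (x), 80 mm wide (y), 54 to 118 mm; black handle 16 mm (x) by 24 mm (y), 118 to 178 mm.
- mirror_face (a point): Middle of the reflecting glass, 86 mm above the mirror's origin, 3.5 mm in front of its axis; axes as mirror.
- mirror_handle (a point): Middle of the handle, 148 mm above the mirror's origin, on its axis: the place to grip, from above, across 16 mm (x) or 24 mm (y).
- dock: Grey charging dock, fixed, 100 x 100 x 50 mm, origin under its centre, axes parallel to the docked mirror's. The plug sits 30 mm deep in a 19 mm square socket in its top, collar on the top. Two sprung balls in the socket catch the plug's groove: about 10 to 15 N straight up frees it within 9 mm, then it is loose; lift 35 mm to clear.
- flange: White round pipe flange fixed flat on the bench, 120 mm across, 18 mm high, with a 60 mm hub and dark centre. Origin: centre of its underside. The camera and the index plate both face the vertical line through its centre, from different sides.
- lens (a point): Centre of the lens front of the grey inspection camera on its fixed stand (0.2 m high): 170 mm above the bench, 160 mm out from the flange's axis. x points level from that axis out to the lens (the camera looks along -x); z up.
- mark (a point): Centre of the raised white 34 mm cross on the square plate on the side of the beige pump pot (fixed, 136 mm across, 224 mm high): 170 mm above the bench, 180 mm out from the flange's axis. x points level from that axis out to the mark; z up. It reflects to the lens when the mirror's normal halves the angle between the directions to lens and mark.
- screwdriver: Screwdriver lying on the bench, origin under its middle. Leave alone.
- brush: Brush lying on the bench, origin under its middle. Leave alone.
- coupling: Grey pipe coupling, ring 64 mm across, 50 mm high, standing; origin centre of underside. Leave alone.
- bottle: Bottle 60 mm across, 160 mm high; origin centre of underside. Leave alone.
- roller: Seam roller with wooden handle, 200 mm long, lying; origin on the bench 10 mm behind the rubber wheel's centre. Leave alone.
- bushing: White pipe bushing, ring 48 mm across, 30 mm high; origin centre of underside. Leave alone.

How it is judged (in metres and radians):
On the way:
1. the mirror is out of its dock, in the gripper (z of mirror in the frame of dock above 0.055 m and contact force between mirror and the fingers above 1 N), for 0.2 s.
At the end, for the whole second after the job is handed in: Gripper holds the mirror in the air, still, upright within 5 degrees; middle of its glass within 18 mm of the flange's vertical axis and of lens height; bright face towards lens and mark, its normal halving the angle between their directions to within about 4 degrees (contact force between mirror and the fingers above 1 N and horizontal distance between mirror_face and flange below 0.018 m and z of mirror_face in the frame of lens between -0.018 and 0.018 m and angle between mirror's own z axis and vertical below 0.09 rad and x of each of lens, mark in the frame of mirror above 0.03 m and ((angle between the x axis of mirror and the x axis of lens, either way round between 0.49 and 0.67 rad and angle between the x axis of mirror and the x axis of mark, either way round between 0.49 and 0.67 rad) or (angle between the x axis of mirror and the x axis of lens, either way round between 0.54 and 0.72 rad and angle between the x axis of mirror and the x axis of mark, either way round between 0.54 and 0.72 rad) or (angle between the x axis of mirror and the x axis of lens, either way round between 0.59 and 0.77 rad and angle between the x axis of mirror and the x axis of mark, either way round between 0.59 and 0.77 rad) or (angle between the x axis of mirror and the x axis of lens, either way round between 0.64 and 0.82 rad and angle between the x axis of mirror and the x axis of mark, either way round between 0.64 and 0.82 rad) or (angle between the x axis of mirror and the x axis of lens, either way round between 0.69 and 0.87 rad and angle between the x axis of mirror and the x axis of mark, either way round between 0.69 and 0.87 rad) or (angle between the x axis of mirror and the x axis of lens, either way round between 0.74 and 0.92 rad and angle between the x axis of mirror and the x axis of mark, either way round between 0.74 and 0.92 rad) or (angle between the x axis of mirror and the x axis of lens, either way round between 0.79 and 0.97 rad and angle between the x axis of mirror and the x axis of mark, either way round between 0.79 and 0.97 rad) or (angle between the x axis of mirror and the x axis of lens, either way round between 0.84 and 1.02 rad and angle between the x axis of mirror and the x axis of mark, either way round between 0.84 and 1.02 rad) or (angle between the x axis of mirror and the x axis of lens, either way round between 0.89 and 1.07 rad and angle between the x axis of mirror and the x axis of mark, either way round between 0.89 and 1.07 rad) or (angle between the x axis of mirror and the x axis of lens, either way round between 0.94 and 1.12 rad and angle between the x axis of mirror and the x axis of mark, either way round between 0.94 and 1.12 rad)) and linear speed of mirror below 0.02 m/s and height (world z) of mirror above 0.05 m); the arm keeps its last pose, push and grip.
It fails at once if a bystander is shifted by more than 25 mm (distance of any of screwdriver, brush, coupling, bottle, roller, bushing from where it was at the start of the episode above 0.025 m).
It also fails if it takes over 32 s, if anything falls off the work surface, if the arm or the gripper's body presses on something with over 40 N, if the wrist force passes 120 N, or if a joint passes its speed limit or range.

## Working session

There is one attempt and no reset: what is moved stays moved. The work goes in short steps, Python scripts to look and compute and a tool call to move; the robot and the scene stay as the last step left them, time stands still between calls to the robot, and variables do not carry over. Pictures are saved under pics/ and viewed, at most 10 in all, crops included, and the job is handed in when it is done.

```bash
ls; mkdir -p pics; python3 - <<'E'
from bench import r
import cv2,numpy as np
for n in("top","side"):
    s=r.snapshot(n);cv2.imwrite(f"pics/{n}1.png",s["pixels"]);print(n,s["fx"],s["fy"],s["cx"],s["cy"],[k for k in s]);print(np.round(s["pose"],4).tolist())
print(r.sense())
E
```

```text
bench.py
pics
top 582.9767723946667 582.9767723946667 320.3255404866269 239.66672316049733 ['pixels', 'fx', 'fy', 'cx', 'cy', 'pose']
[[-0.0088, 0.9841, -0.1776, 300.2802], [-1.0, -0.0082, 0.0039, 43.8995], [0.0023, 0.1777, 0.9841, 1525.8908], [0.0, 0.0, 0.0, 1.0]]
side 475.83857177907106 475.83857177907106 322.6628715372062 240.55562568469446 ['pixels', 'fx', 'fy', 'cx', 'cy', 'pose']
[[-0.9947, 0.0539, -0.087, 444.5448], [-0.1007, -0.67, 0.7355, 886.7071], [-0.0186, 0.7404, 0.6719, 905.6991], [0.0, 0.0, 0.0, 1.0]]
{'time': 0.1, 'joint_pos': array([-7.88600334e+01,  7.51047967e+00,  8.53252093e+01,  2.48912316e-03,
        8.72627416e+01, -4.89315656e+00]), 'qd': array([ 0.05295624, -0.08608171, -0.03352374,  0.15626314,  0.10761813,
        0.01543402]), 'joint_efforts': array([ 2.27733690e-03, -5.70946884e+01, -5.01942658e+01, -1.78084229e-04,
        8.04485200e-03, -1.92239014e-05]), 'tool_pos': array([ 165.65154392, -576.14301602,  230.33169429]), 'tcp_rot': array([-1.79902140e+02, -1.08729343e-02,  1.60329929e+01]), 'ft_force': array([ 0.61808441,  0.03805374, -0.2293851 ]), 'wrist_torque': array([-0.01919716,  0.04605188,  0.01442505]), 'grip_force': 0.0, 'finger_gap': 85.61058112399348}
```

View pics/top1.png

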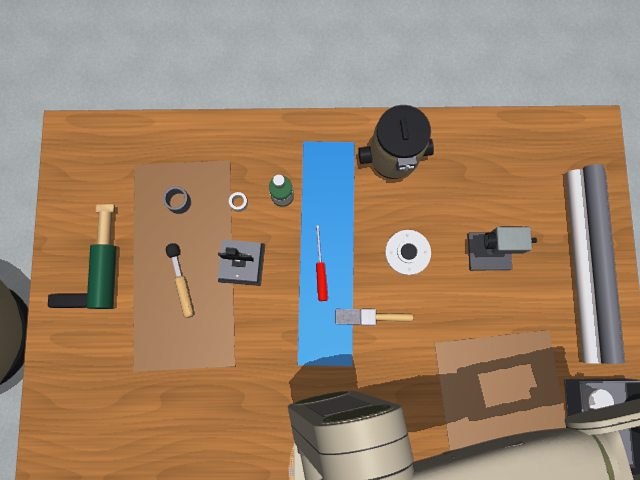

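View pics/side1.png

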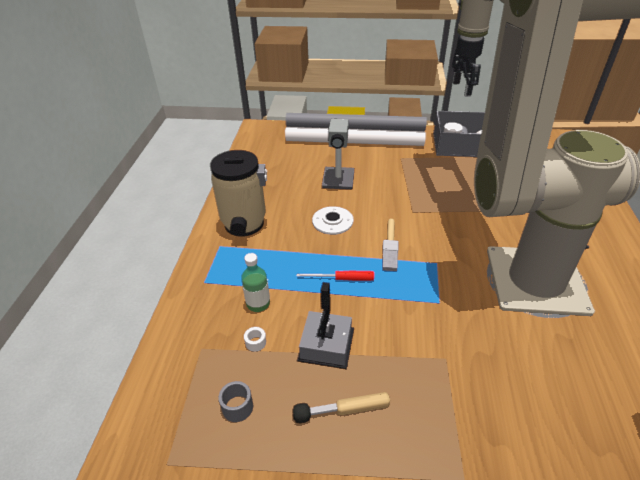

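```bash
python3 - <<'E'
import cv2,numpy as np
t=cv2.imread("pics/top1.png");s=cv2.imread("pics/side1.png")
f=lambda i,x,y,w,h:cv2.resize(i[y:y+h,x:x+w],(400,300),interpolation=cv2.INTER_CUBIC)
cv2.imwrite("pics/c1.png",np.vstack([np.hstack([f(t,205,225,80,60),f(t,368,222,80,60)]),np.hstack([f(t,455,210,80,60),f(s,280,275,100,75)])]))
cv2.imwrite("pics/c2.png",np.hstack([f(t,365,130,80,60),f(s,250,110,120,90)]))
E
```

```text
(no output)
```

View pics/c1.png

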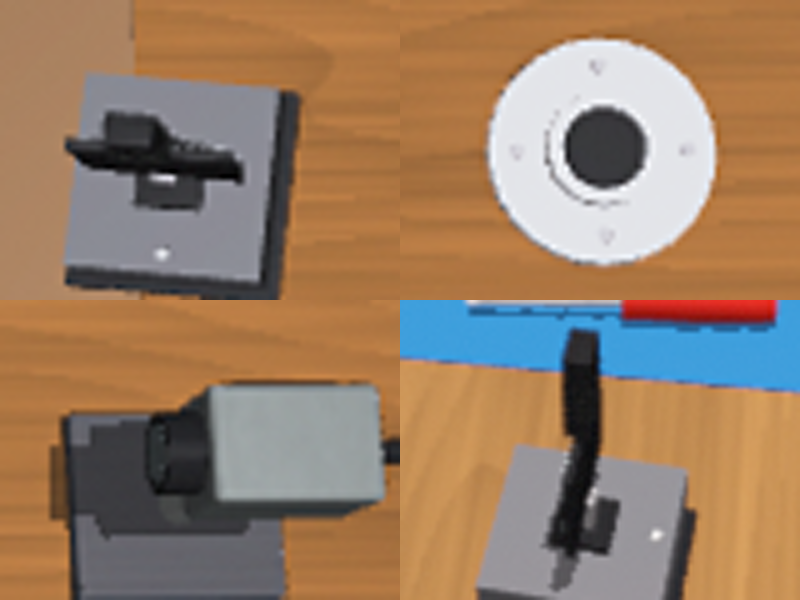

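View pics/c2.png

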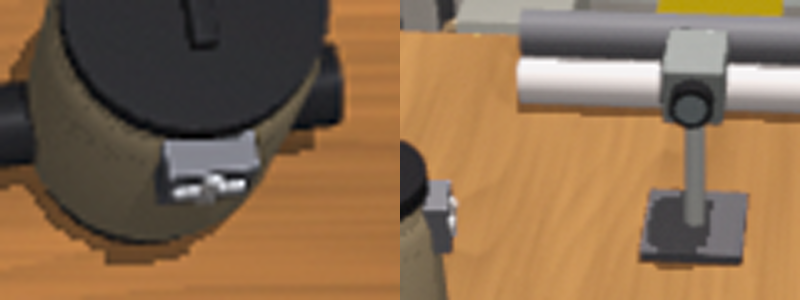

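```bash
cat > h.py <<'E'
import numpy as np,cv2
from bench import r
def ray(s,u,v):
    P=np.array(s["pose"]);d=P[:3,:3]@np.array([(u-s["cx"])/s["fx"],-(v-s["cy"])/s["fy"],-1.]);return P[:3,3],d
def at(s,u,v,z):
    o,d=ray(s,u,v);return (o+d*(z-o[2])/d[2])
def proj(s,p):
    P=np.array(s["pose"]);c=P[:3,:3].T@(np.array(p)-P[:3,3]);return np.array([s["cx"]-s["fx"]*c[0]/c[2],s["cy"]+s["fy"]*c[1]/c[2]])
E
python3 - <<'E'
from h import *
T=r.snapshot("top");S=r.snapshot("side")
im=T["pixels"].astype(int);m=((im.min(2)>170)&(im.max(2)-im.min(2)<30)).astype(np.uint8)
m[:, :380]=0;m[:,440:]=0;m[:220]=0;m[285:]=0
c=max(cv2.findContours(m,0,1)[0],key=cv2.contourArea);e=cv2.fitEllipse(c);print("fl",e)
F=at(T,*e[0],18);print(F)
for z,u,v in((170,486.6,240.6),(170,407,167.4)):
    p=at(T,u,v,z);d=p-F;print("top",p.round(1),np.hypot(*d[:2]),np.degrees(np.arctan2(d[1],d[0])))
for z,u,v in((170,337,141.5),(170,265.6,174.5)):
    p=at(S,u,v,z);d=p-F;print("side",p.round(1),np.hypot(*d[:2]),np.degrees(np.arctan2(d[1],d[0])))
C=np.array([at(T,205+x/5,225+y/5,50)[:2] for x,y in((87,73),(281,90),(265,283),(65,265))]);print(C,C.mean(0),[np.hypot(*(C[i]-C[i-1])).round(1) for i in range(4)],[np.degrees(np.arctan2(*(C[i]-C[i-1])[::-1])).round(1) for i in range(4)])
print("handle top",at(T,205+132/5,225+127/5,198), at(S,280+583/4-100,275+(342-300)/4,198))
E
```

```text
fl ((407.90399169921875, 251.7780303955078), (43.646263122558594, 44.60992431640625), 115.99032592773438)
[ 538.30282677 -191.12376683   18.        ]
top [ 539.5 -354.5  170. ] 163.38547121572358 -89.58414176724756
top [ 720.9 -172.6  170. ] 183.4921447814516 5.8005266387426335
side [ 541.5 -359.5  170. ] 168.43091125415134 -88.91472850290145
side [ 722.  -172.9  170. ] 184.64917502759096 5.670139853201749
[[568.97044592 289.935431  ]
 [559.25649231 190.10237665]
 [459.82784302 197.30827434]
 [469.87556176 299.0271482 ]] [514.48258575 244.09330755] [np.float64(99.5), np.float64(100.3), np.float64(99.7), np.float64(102.2)] [np.float64(-5.2), np.float64(-95.6), np.float64(175.9), np.float64(84.4)]
handle top [516.53832799 243.98505677 198.        ] [516.55766037 244.88941401 198.        ]
```

```bash
cat >> h.py <<'E'
from scipy.spatial.transform import Rotation as Ro
def rel(p,yaw):
    s=r.sense();R=Ro.from_euler("xyz",s["tcp_rot"],degrees=True);print("tcp",s["tool_pos"].round(1),s["tcp_rot"].round(2),"t",s["time"])
    print((R.inv()*Ro.from_euler("xyz",[180,0,yaw],degrees=True)).as_rotvec(degrees=True).round(1),R.inv().apply(np.array(p)-s["tool_pos"]).round(1))
E
python3 - <<'E'
from h import *
rel([470,-150,330],50);rel([515,244,330],85)
W=r.snapshot("wrist");s=r.sense();R=Ro.from_euler("xyz",s["tcp_rot"],degrees=True).as_matrix();print((R.T@(W["pose"][:3,3]-s["tool_pos"])).round(1),(R.T@W["pose"][:3,:3]).round(3),W["fx"])
E
```

```text
tcp [ 165.6 -576.3  230.6] [-179.93   -0.     16.03] t 0.2
[ -0.1  -0.  -34. ] [ 410.3 -325.8  -99. ]
tcp [ 165.6 -576.3  230.6] [-179.93   -0.     16.03] t 0.2
[ -0.1  -0.  -69. ] [ 562.3 -692.1  -98.5]
[  75.3   -0.5 -142.9] [[ 0.001  0.957  0.292]
 [ 1.    -0.001  0.   ]
 [ 0.     0.292 -0.957]] 369.69083123979374
```

Units first: shifts go in shares of 500 mm and turns go in shares of 90 degrees. So 410 mm / 500 = 0.82, 360 mm / 500 = 0.72, -14 degrees / 90 = -0.1556.

Call:
advance:
  rows:
    - [0, 0, -0.1556, 0.12, -0.09, -0.1, 85]
    - [0, 0, -0.1556, 0.23, -0.18, -0.2, 85]
    - [0, 0, -0.1556, 0.33, -0.26, -0.2, 85]
    - [0, 0, -0.1556, 0.43, -0.34, -0.2, 85]
    - [0, 0, -0.1556, 0.53, -0.42, -0.2, 85]
    - [0, 0, -0.1556, 0.63, -0.5, -0.2, 85]
    - [0, 0, -0.1556, 0.72, -0.58, -0.2, 85]
    - [0, 0, -0.1556, 0.82, -0.652, -0.2, 85]

```text
time: 1.25
tool_pos: [442.0, -187.3, 331.4]
tcp_rot: [180.0, -0.0, 30.0]
ft_force: [1.2, -0.5, -0.3]
finger_gap: 84.9
grip_force: 0.0
```

```bash
python3 - <<'E'
from h import *
rel([515,244,330],30)
E
```

```text
tcp [ 442.  -187.3  331.4] [ 1.7995e+02 -2.0000e-02  3.0020e+01] t 1.25
[ 0. -0.  0.] [ 279.  -336.9    1.2]
```

Call:
advance:
  rows:
    - [0, 0, 0, 0.07, -0.084, 0, 85]
    - [0, 0, 0, 0.14, -0.168, 0, 85]
    - [0, 0, 0, 0.21, -0.252, 0, 85]
    - [0, 0, 0, 0.28, -0.336, 0, 85]
    - [0, 0, 0, 0.35, -0.42, 0, 85]
    - [0, 0, 0, 0.42, -0.504, 0, 85]
    - [0, 0, 0, 0.48, -0.58, 0, 85]
    - [0, 0, 0, 0.48, -0.58, 0, 85]

```text
time: 2.25
tool_pos: [503.4, 185.1, 330.4]
tcp_rot: [-179.9, 0.0, 30.3]
ft_force: [-0.4, -0.2, 0.7]
finger_gap: 85.3
grip_force: 0.0
```

```bash
python3 - <<'E'
from h import *
W=r.snapshot("wrist");cv2.imwrite("pics/w1.png",W["pixels"])
rel([515,244,330],85);print(proj(W,[515,244,198]),proj(W,[515,244,168]),proj(W,[515,244,50]))
E
```

```text
tcp [503.5 183.4 330.6] [-1.7999e+02  6.0000e-02  3.0200e+01] t 2.3
[ -0.    0.  -54.8] [ 40.4 -46.6   0.6]
[260.54023211 181.27614688] [266.28772    176.49191955] [281.1938768 164.0839869]
```

View pics/w1.png

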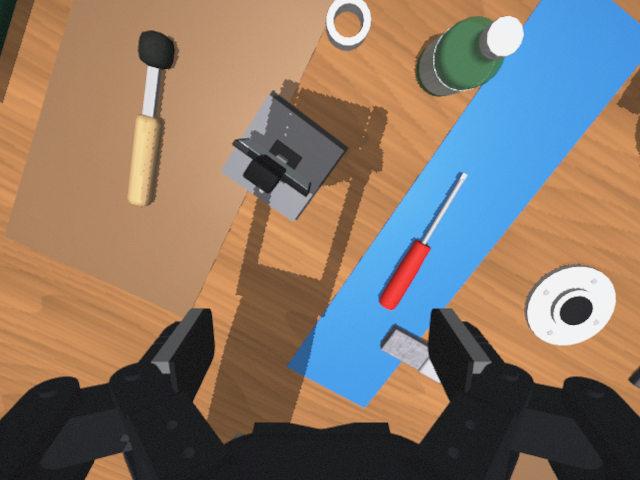

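To row units: 80 mm / 500 = 0.16, 60 mm / 500 = 0.12, -55 degrees / 90 = -0.6111.

Call:
advance:
  rows:
    - [0, 0, -0.1111, 0.02, -0.02, 0, 85]
    - [0, 0, -0.2222, 0.04, -0.04, 0, 85]
    - [0, 0, -0.3333, 0.06, -0.06, 0.04, 85]
    - [0, 0, -0.4444, 0.08, -0.094, 0.08, 85]
    - [0, 0, -0.5556, 0.08, -0.094, 0.12, 85]
    - [0, 0, -0.6111, 0.08, -0.094, 0.16, 85]
    - [0, 0, -0.6111, 0.08, -0.094, 0.16, 85]
    - [0, 0, -0.6111, 0.08, -0.094, 0.16, 85]

```text
time: 3.3
tool_pos: [515.4, 242.1, 252.1]
tcp_rot: [179.9, -0.0, 84.9]
ft_force: [0.2, 0.1, 0.2]
finger_gap: 84.7
grip_force: 0.0
```

```bash
python3 - <<'E'
from h import *
W=r.snapshot("wrist");cv2.imwrite("pics/w2.png",W["pixels"])
rel([515,244,152],85);print(proj(W,[515,244,198]))
E
```

```text
tcp [515.6 242.3 252.5] [ 1.799e+02 -4.000e-02  8.489e+01] t 3.35
[ 0.1 -0.  -0.1] [  1.5  -0.9 100.5]
[318.51151237 265.93085506]
```

View pics/w2.png

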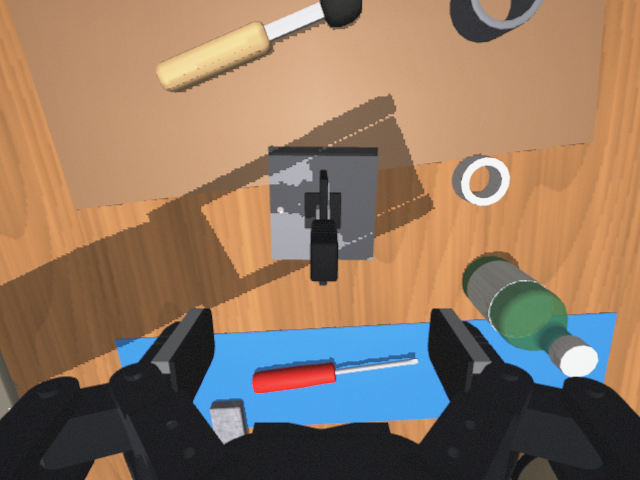

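To row units: 100 mm / 500 = 0.2, 70 mm / 500 = 0.14.

Call:
advance:
  rows:
    - [0, 0, 0, 0.002, 0.004, 0.08, 85]
    - [0, 0, 0, 0.002, 0.004, 0.14, 85]
    - [0, 0, 0, 0.002, 0.004, 0.2, 85]
    - [0, 0, 0, 0.002, 0.004, 0.2, 85]
    - [0, 0, 0, 0.002, 0.004, 0.2, 0]
    - [0, 0, 0, 0.002, 0.004, 0.2, 0]
    - [0, 0, 0, 0.002, 0.004, 0.2, 0]
    - [0, 0, 0, 0.002, 0.004, 0.2, 0]
  grip_n: 90

```text
time: 4.35
tool_pos: [517.6, 243.8, 152.2]
tcp_rot: [179.9, -0.0, 85.0]
ft_force: [0.5, 0.6, -0.0]
finger_gap: 14.9
grip_force: 87.5
```

Call:
advance:
  rows:
    - [0, 0, 0, 0, 0, 0, 0]
    - [0, 0, 0, 0, 0, 0, 0]

```text
time: 4.6
tool_pos: [517.6, 243.8, 152.0]
tcp_rot: [179.9, -0.0, 85.0]
ft_force: [-0.1, 0.5, 6.2]
finger_gap: 14.7
grip_force: 88.4
```

To row units: -24 mm / 500 = -0.048, -18 mm / 500 = -0.036.

Call:
advance:
  rows:
    - [0, 0, 0, 0, 0, -0.004, 0]
    - [0, 0, 0, 0, 0, -0.008, 0]
    - [0, 0, 0, 0, 0, -0.012, 0]
    - [0, 0, 0, 0, 0, -0.016, 0]
    - [0, 0, 0, 0, 0, -0.02, 0]
    - [0, 0, 0, 0, 0, -0.026, 0]
    - [0, 0, 0, 0, 0, -0.036, 0]
    - [0, 0, 0, 0, 0, -0.048, 0]

```text
time: 5.6
tool_pos: [517.6, 243.8, 176.4]
tcp_rot: [179.9, -0.0, 85.0]
ft_force: [-0.4, -0.6, -1.3]
finger_gap: 14.9
grip_force: 90.6
```

Call:
advance:
  rows:
    - [0, 0, 0, 0, 0, -0.02, 0]
    - [0, 0, 0, 0, 0, -0.05, 0]
    - [0, 0, 0, 0, 0, -0.08, 0]
    - [0, 0, 0, 0, 0, -0.12, 0]
    - [0, 0, 0, 0, 0, -0.18, 0]
    - [0, 0, 0, 0, 0, -0.18, 0]
    - [0, 0, 0, 0, 0, -0.18, 0]

```text
time: 6.48
tool_pos: [516.9, 243.6, 264.5]
tcp_rot: [-180.0, 0.0, 85.0]
ft_force: [-0.9, 0.3, -3.1]
finger_gap: 14.8
grip_force: 90.9
```

```bash
python3 - <<'E'
from h import *
W=r.snapshot("wrist");S=r.snapshot("side");cv2.imwrite("pics/w3.png",np.hstack([cv2.resize(W["pixels"],(400,300)),cv2.resize(S["pixels"][180:380,200:467],(400,300))]))
rel([515,244,152],85)
E
```

```text
tcp [516.3 243.3 263.4] [-1.7987e+02  6.0000e-02  8.5030e+01] t 6.575
[-0.1  0.1  0. ] [  0.7  -1.1 111.4]
```

View pics/w3.png

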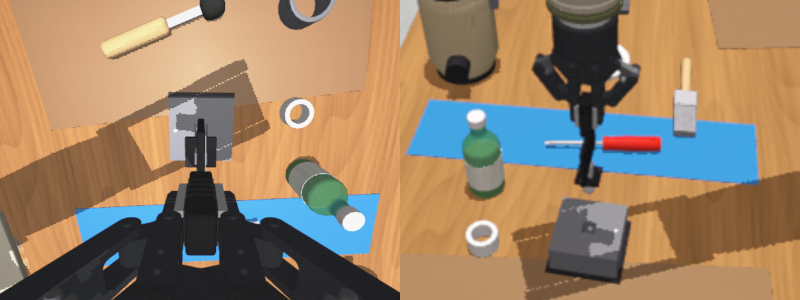

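To row units: -390 mm / 500 = -0.78, -345 mm / 500 = -0.69, 37 degrees / 90 = 0.4111.

Call:
advance:
  rows:
    - [0, 0, 0.0222, -0.05, 0.006, 0, 0]
    - [0, 0, 0.0889, -0.15, 0.02, 0, 0]
    - [0, 0, 0.1556, -0.26, 0.034, 0, 0]
    - [0, 0, 0.2222, -0.37, 0.048, 0, 0]
    - [0, 0, 0.2889, -0.48, 0.064, 0, 0]
    - [0, 0, 0.3556, -0.59, 0.078, 0, 0]
    - [0, 0, 0.4, -0.69, 0.092, 0, 0]
    - [0, 0, 0.4111, -0.78, 0.104, 0, 0]

```text
time: 7.58
tool_pos: [534.3, -151.2, 263.6]
tcp_rot: [-179.9, 0.0, 47.9]
ft_force: [0.8, -0.3, -1.3]
finger_gap: 14.9
grip_force: 90.6
```

Call:
advance:
  rows:
    - [0, 0, 0, 0, 0, 0, 0]
    - [0, 0, 0, 0, 0, 0, 0]

```text
time: 7.82
tool_pos: [534.5, -149.0, 263.9]
tcp_rot: [-179.9, 0.0, 48.0]
ft_force: [-0.8, 0.5, -2.5]
finger_gap: 14.9
grip_force: 90.6
```

```bash
python3 - <<'E'
from h import *
rel([535.7,-188.8,216],48.2)
E
```

```text
tcp [ 534.5 -149.   263.9] [-1.7988e+02  2.0000e-02  4.8010e+01] t 7.825
[-0.1  0.  -0.2] [-28.8  27.6  47.8]
```

To row units: 48 mm / 500 = 0.096, 30 mm / 500 = 0.06.

Call:
advance:
  rows:
    - [0, 0, 0, -0.02, 0.018, 0.03, 0]
    - [0, 0, 0, -0.04, 0.038, 0.06, 0]
    - [0, 0, 0, -0.058, 0.056, 0.096, 0]
    - [0, 0, 0, -0.058, 0.056, 0.096, 0]
    - [0, 0, 0, -0.058, 0.056, 0.096, 0]
    - [0, 0, 0, -0.058, 0.056, 0.096, 0]

```text
time: 8.57
tool_pos: [537.0, -189.6, 218.0]
tcp_rot: [179.9, -0.0, 48.0]
ft_force: [0.8, -0.2, -2.3]
finger_gap: 15.0
grip_force: 90.5
```

```bash
python3 - <<'E'
from h import *
rel([535.7,-188.8,216],48.2)
T=r.snapshot("top");S=r.snapshot("side")
n=np.array([.745,-.667,0]);y=np.array([.667,.745,0]);a=np.array([535.7,-188.8,84])
out=[]
for s,(x0,y0) in((T,(365,200)),(S,(270,120))):
    im=cv2.resize(s["pixels"][y0:y0+100,x0:x0+133],(400,300),interpolation=cv2.INTER_CUBIC)
    P=[a,a+[0,0,30]]+[a+[0,0,h]+y*w for h in(54,118) for w in(-40,40)]
    for p in P:
        u,v=(proj(s,p)-[x0,y0])*3;cv2.circle(im,(int(u),int(v)),3,(0,0,255),1)
    out.append(im)
cv2.imwrite("pics/f1.png",np.hstack(out))
E
```

```text
tcp [ 537.  -189.6  218. ] [ 1.7993e+02 -3.0000e-02  4.8050e+01] t 8.575
[ 0.1 -0.  -0.2] [-0.2 -1.5  2. ]
```

View pics/f1.png

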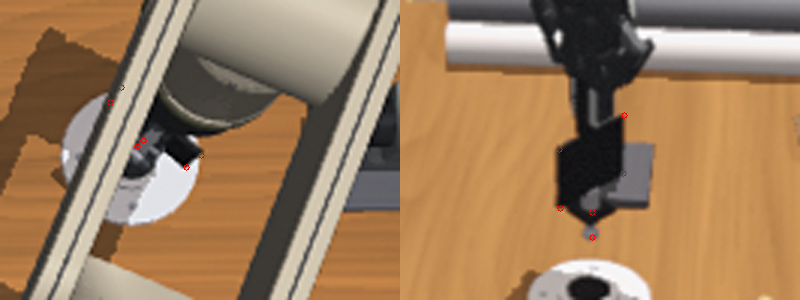

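The side view shows the mirror's black back towards the side camera. The predicted plate corners (about (560,148), (624,115), (623,173) and (560,208)) and plug tip (592,237) lie on the mirror to within 1–2 mm, so it is upright and in place.

Call:
advance:
  rows:
    - [0, 0, 0, 0, 0, 0, 0]
    - [0, 0, 0, 0, 0, 0, 0]

```text
time: 8.93
tool_pos: [536.6, -189.6, 217.3]
tcp_rot: [180.0, -0.0, 48.0]
ft_force: [-0.2, 0.0, -0.9]
finger_gap: 14.8
grip_force: 90.5
```

```bash
python3 -c "
from bench import r
print(r.hand_in())"
```

```text
the job is handed in; nothing more can be done
None
```

I handed the job in at 8.9 s with the mirror out of its dock, held still and upright over the flange at lens height, its bright face turned to the bisector of lens and mark; no pass/fail verdict came back.

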